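Lock a wheel stop into the storage lane

TASK

Take the wheel stop out of its wooden holder and drop its foot into the lane's T-slot, 3 to 7 cm in front of the parked tank wagon's buffers. Press it down gently against the sprung strip, give it a quarter turn and let go, so that it stays locked upright across the slot and the wagon cannot roll out. Do not press or knock hard on the lane, and leave the wagon, jar and tin alone.

Things in the scene. Friction and masses are not known exactly. Their poses are not given: they have to be found in the camera images.
- lane: fixed wooden plank 150 x 400 x 14 mm; origin: centre of its underside, on the table; y along the lane, wagon at the +y end. Two dark steel runners (9 mm wide, tops 36 mm above the origin) along y at x = +-36 mm. Between them an aluminium T-slot channel along y, 34 mm wide, 370 mm long, ends closed, lip tops 40 mm above the origin. More than 20 N from the stop counts as too hard
- lane_mid (a point): point on the lane at x = y = 0, 40 mm up, level with the lip tops. The slot (11 mm wide, lips 5 mm, hollow below 28 mm wide, 14 mm deep) runs along y, but its centre-line lies up to 10 mm to either side of this point: not measured, find it by feel or by eye. The channel sits on a rubber pad: it stays put sideways; pressed with over 3 N it sinks 0.2 mm per N, 4 mm at most, and comes back
- strip (a point): the same point 9 mm lower, at the free height of the sprung steel strip that runs the slot's whole length inside, 4 mm below the lips' undersides. It yields downwards at about 1.5 N per mm, some 8 N with the stop's collar down on the lips
- stop: the wheel stop, about 60 g: a T-nut with a grip; origin at the centre of its foot's underside, z up. From below: steel foot 9 (x) x 22 (y) x 6 mm high; round neck 9 mm diameter, 8 mm long; round collar 28 mm diameter, 6 mm thick; black upright grip bar 12 (x) x 34 (y) x 44 mm high, parallel to the foot. The foot enters the slot only with y along it
- stop_grip (a point): centre of the stop's grip, 42 mm above the foot's underside, axes as the stop's; grasp across the 12 mm. Height above the lane's origin: 82 mm with the foot on the lips, about 73 dropped in the slot, 68 with the collar pressed on the lips (foot 3 mm below them, free to turn either way), 71 when turned and let go (foot clamped up under the lips)
- holder: fixed wooden block 70 x 70 x 20 mm with a hole 12 x 25 mm (long way along y) in which the stop's foot and neck stand, the collar resting on the block's top; origin at the centre of the underside
- wagon_buffers (a point): middle of the near (-y) buffers' faces of the parked grey tank wagon (88 mm wide, 176 mm long, 87 mm high, 0.7 kg, loose on the runners), 66 mm above the lane's origin; the wagon extends from here towards +y, its axes parallel to the lane's
- wagon: the same wagon, origin midway along it at the foot of its wheels, y along the lane
- jar: glass screw-top jar, 54 mm diameter, 65 mm high, origin under its centre
- tin: plain steel tin, 60 mm diameter, 55 mm high, origin under its centre
Not all that is in view belongs to the job. There is more than one size of the stop; the one meant has the size given above. Of the things that look like the wagon, the largest one is meant.

How it is judged (in metres and radians):
On the way:
1. the stop's foot is down in the slot, lying along it (z of stop in the frame of lane below 0.033 m and x of stop in the frame of lane between -0.015 and 0.015 m and angle between the y axis of stop and the y axis of lane, either way round below 0.3 rad and y of stop in the frame of lane between -0.19 and 0.19 m), for 0.05 s.
At the end, for the whole second after the job is handed in: the stop is let go and at rest in the slot, upright (within 0.1 rad), its foot clamped under the lips (origin 26.5 to 30.5 mm above the lane's, within 15 mm of the lane's x = 0), turned across the slot (within 0.3 rad of square), its axis 30 to 95 mm in front of the wagon's buffers (z of stop in the frame of lane between 0.0265 and 0.0305 m and x of stop in the frame of lane between -0.015 and 0.015 m and angle between the y axis of stop and the y axis of lane, either way round above 1.27 rad and angle between stop's own z axis and vertical below 0.1 rad and y of stop in the frame of wagon_buffers between -0.095 and -0.03 m and linear speed of stop below 0.01 m/s); the robot touches nothing.
It fails at once if the stop pressed or knocked on the lane with more than 20 N (contact force between stop and lane above 20 N).
It fails at once if the robot hitting the lane hard (contact force between any of the fingers, the arm and lane above 25 N).
It fails at once if the wagon pushed by more than 8 mm (distance of wagon from where it was at the start of the episode above 0.008 m).
It fails at once if the jar or tin moved by more than 15 mm (distance of any of jar, tin from where it was at the start of the episode above 0.015 m).
It also fails if it takes over 72 s, if anything falls off the work surface, if the arm or the gripper's body presses on something with over 40 N, if the wrist force passes 120 N, or if a joint passes its speed limit or range.

ROBOT

A 6-joint arm with a two-finger parallel gripper is mounted at the origin on the work surface. World frame = base frame: x ahead of the robot, y to its left, z up, the work surface at z = 0. Lengths are in mm, angles in rad, forces in N, time in s.
With the tool pointing down it reaches from about 150 to 775 mm from the base axis. Payload 6.1 kg.
Tool frame: the origin (TCP) lies midway between the tips of the shut fingers; the grasp point (between the pads) lies 19 mm behind it; x points along the fingers, y is the direction in which the jaws open and shut, and the axes are right-handed (so a half turn about x gives the same grasp; the last joint's range is limited). The gripper opens to 85 mm and grips with 20 to 120 N. Pads are 22 mm wide; open, the fingers measure 114 mm over their backs; the gripper's body (76 mm by 85 mm) begins 54 mm behind the grasp point. The pads swing forward as they close: fully open they stand 13 mm farther back than shut.
Start: joints at [1.315, 0.126, -0.04, 1.405, 0, 1.571], TCP at [132.829, 507.902, 231.295] pointing down, gripper open.
Joint ranges: [-2.72, 2.72], [-0.95, 1.95], [-1.27, 1.35], [-1.78, 2.02], [-1.46, 1.47], [-3.14, 3.14]. Speed limits (rad/s): [2.39, 2.39, 3.01, 3.14, 3.14, 3.14].

INTERFACE

Orientations are given as a rotation vector (axis times angle).
In Python, from cell import ctrl, vision, finder gives the robot as it stands.
- The arm moves only by the tool apply_moves, never from a script. Its argument "commands" is text: rows parted by semicolons, each of 6 numbers parted by spaces: the shift along the tool's x, y, z in m, then the turn, a rotation vector about the tool's x, y, z in rad. A call has 1 to 20 rows; each row is the pose to reach, as a shift and turn from the pose commanded when the call began, along the tool's axes at that moment; what a row does not reach only later rows make up. A row lasts 1/10 s, in which the tool goes at most 50 mm and 8.59 degrees, less where a joint would pass 70% of its speed; a pose out of reach is approached as far as the arm can. A call with a gripper value outside its range is refused whole. "claw" is the closure, from -1 (fully open) to 1 (shut), set as the call begins (left out, the last holds). The fingers move at their own pace and stop on an object; the grip force is fixed at half the most. Time passes only in rows, so rows that repeat a pose let the fingers close. It gives the time, the measured TCP pose, the force and the opening at its end, in the units of the state.
- ctrl.read_state(): the state, without advancing time (a new reading comes with each control period).
- vision.grab_frame(name): name is "scene" or "top" or "wrist"; returns a dict with "img" (420x560x3 uint8, red, green, blue), "intrinsics" (3x3 intrinsics, pixels), "position" and "attitude" of the camera in the world; the wrist camera has in their place "tool_from_camera" (4x4, takes a point from camera to tool coordinates, whose origin is the TCP and whose axes are the tool frame's). Camera axes: x right, y down, z forward; pixel columns grow to the right and rows downward; lengths in mm; the calibration is good to about 2 mm. The wrist camera is an equidistant fisheye: a pixel r from the principal point sees the ray r / f radians off the axis. A picture is of the moment at which its call begins: read the wrist's pose just before it. There is no depth.
- ctrl.finish_job(): hands the job in, once; it reports no verdict.
Trained networks look in the newest picture that a camera, given by its name, has taken for a name from the list of things; names that differ only in an ending like _2 or _b are one class to them, and where a whole thing is asked for, a point or a joint stands for the part that bears it (a point fixed in the world has none). Each returns a list of dicts, best first, with "p" (0 to 1); they miss things now and then, are a little off and sometimes report something else, mostly with a low value. They report only what shows in the picture. A call takes as long as a camera call. They do not tell look-alikes from the thing itself.
- finder.silhouettes(camera, name): "pixels" (420x560 bool, what is visible of it) and "bbox" ([left, top, right, bottom] in pixels, round what is visible of it).
The state is a dict: "time": time; "joints": joint angles; "dq": joint speeds; "joint_efforts": joint torques, N m; "position": TCP position; "ee_rot": TCP orientation; "contact_force": force on the tool from outside, world axes, zero at the start; "moment": the same for the moment, N m; "gripper_width": opening from 0.0 (shut) to 1.0 (fully open).
Only numpy, scipy, OpenCV 4.12 (cv2) and the standard library are available. Lean on these libraries where they do the work, as an engineer would, in place of code of your own. Each camera call takes 0.05 s, during which the arm holds its last target.

## Working session

There is one attempt and no reset: what is moved stays moved. The work goes in short steps, Python scripts to look and compute and a tool call to move; the robot and the scene stay as the last step left them, time stands still between calls to the robot, and variables do not carry over. Pictures are saved under pics/ and viewed, and the job is handed in when it is done.

Besides the shell and the picture viewer there is one more tool, called after "Emit:" as name(argument=value, ...) on one line, values as JSON. apply_moves: Moves the arm, as the interface text tells. Its arguments: {"type":"object","properties":{"commands":{"type":"string"},"claw":{"type":"number"}},"required":["commands"]}

```bash
ls; mkdir -p pics; cat > h.py <<'E'
import numpy as np, cv2
from cell import ctrl, vision, finder
def save(n,img): cv2.imwrite('pics/'+n,img[:,:,::-1])
E
python3 - <<'E'
from h import *
np.set_printoptions(precision=4,suppress=True)
print(ctrl.read_state())
for c in ['scene','top','wrist']:
    f=vision.grab_frame(c); save(c+'0.png',f['img'])
    print(c,{k:v for k,v in f.items() if k!='img'})
    for n in ['stop','holder','wagon','lane','jar','tin']:
        for d in finder.silhouettes(c,n):
            ys,xs=np.nonzero(d['pixels']); print(n,round(d['p'],2),d['bbox'],len(xs))
E
```

```text
pics
{'time': 0.0, 'joints': array([ 1.315 ,  0.1264, -0.0406,  1.4054, -0.    ,  1.5708]), 'dq': array([ 0.0016, -0.0023, -0.0006, -0.0014,  0.0005,  0.0011]), 'joint_efforts': array([  0.0008, -43.5916,  35.2923,   0.0172,   0.    ,   0.    ]), 'position': array([132.749 , 507.5235, 230.5422]), 'ee_rot': array([ 0.1996,  1.5616, -0.2021]), 'contact_force': array([-1.0131, -0.7179, -0.195 ]), 'moment': array([-0.0147,  0.0117,  0.0363]), 'gripper_width': 0.9979206206209904}
scene {'intrinsics': array([[427.2204,   0.    , 276.0854],
       [  0.    , 427.2204, 210.2432],
       [  0.    ,   0.    ,   1.    ]]), 'position': array([1179.0403,   19.4573,  691.2403]), 'attitude': array([-1.8051, -1.6974,  0.7292])}
stop 0.82 [122.3, 243.8, 143.5, 269.4] 401
stop 0.73 [79.3, 249.2, 98.9, 265.1] 271
stop 0.41 [176.8, 234.6, 191.0, 252.9] 139
holder 0.73 [117.8, 249.8, 158.0, 290.9] 992
wagon 0.89 [332.3, 205.6, 426.5, 264.2] 3363
wagon 0.8 [346.2, 167.0, 392.8, 191.6] 957
wagon 0.59 [435.3, 214.1, 498.3, 254.0] 1446
lane 0.91 [226.6, 228.9, 432.2, 301.7] 9650
jar 0.81 [169.3, 178.1, 197.9
[... 484 characters left out ...]
73.4, 146.2, 208.1] 892
wagon 0.89 [164.0, 250.7, 209.1, 277.1] 1005
wagon 0.71 [159.3, 155.8, 235.5, 196.0] 2002
lane 0.85 [163.1, 146.9, 318.6, 215.8] 6559
lane 0.33 [372.9, 159.6, 403.5, 187.9] 601
jar 0.69 [163.0, 157.3, 237.6, 196.0] 1970
jar 0.6 [352.5, 230.6, 375.7, 255.8] 421
tin 0.67 [391.1, 198.7, 417.6, 225.6] 550
wrist {'intrinsics': array([[325.1923,   0.    , 277.7344],
       [  0.    , 325.1923, 203.9235],
       [  0.    ,   0.    ,   1.    ]]), 'tool_from_camera': array([[   0.0001,   -0.2908,    0.9568, -142.5088],
       [   1.    ,   -0.0012,   -0.0005,    0.5724],
       [   0.0013,    0.9568,    0.2908,  -73.8535],
       [   0.    ,    0.    ,    0.    ,    1.    ]])}
```

```bash
python3 - <<'E'
import cv2
a=cv2.imread('pics/scene0.png');cv2.imwrite('pics/s0z.png',cv2.resize(a[160:310,60:500],None,fx=1.8,fy=1.8,interpolation=2))
a=cv2.imread('pics/top0.png');cv2.imwrite('pics/t0z.png',cv2.resize(a[130:290,90:450],None,fx=2.2,fy=2.2,interpolation=2))
E
```

```text
(no output)
```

View pics/s0z.png

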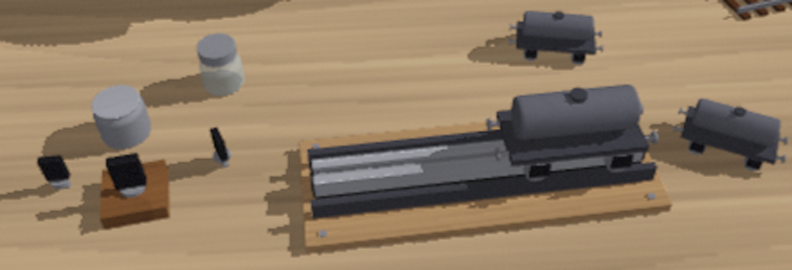

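View pics/t0z.png

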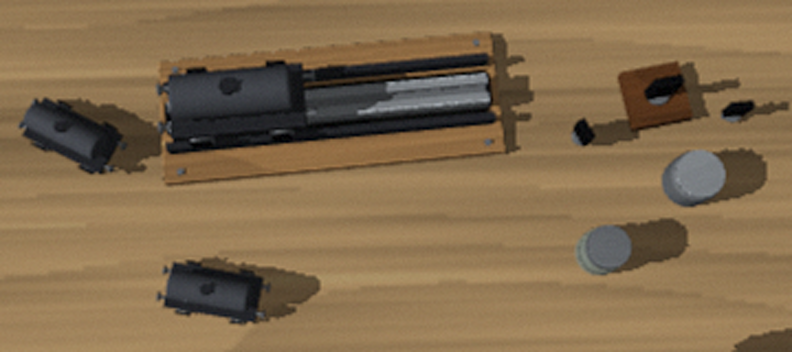

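View pics/wrist0.png

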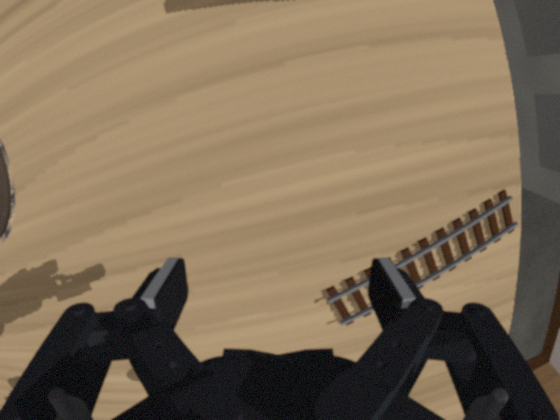

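Candidates for the stop (top picture): (391,171) on the holder, (425,181) and (355,190) standing on the table. The one in the holder is the largest and stands in the wooden block, so it fits. Wagons: (197,176) on the lane is the largest; (123,191) and (187,264) are smaller decoys. Confirming with a crop, and computing positions.

```bash
cat >> h.py <<'E'
from scipy.spatial.transform import Rotation as R
CAM={'top':None}
def K_of(f): return f['intrinsics']
def ray(f,uv,T=None):
    """origin, dirs in world (mm). T: world_from_tool for wrist"""
    uv=np.atleast_2d(np.asarray(uv,float));K=f['intrinsics']
    x=(uv[:,0]-K[0,2])/K[0,0]; y=(uv[:,1]-K[1,2])/K[1,1]
    if 'tool_from_camera' in f:
        r=np.hypot(x,y); s=np.where(r>1e-9,np.sin(r)/np.maximum(r,1e-9),1)
        d=np.c_[x*s,y*s,np.cos(r)]; M=T@f['tool_from_camera']
        return M[:3,3], d@M[:3,:3].T
    d=np.c_[x,y,np.ones_like(x)]
    return f['position'], d@R.from_rotvec(f['attitude']).as_matrix().T
def onplane(f,uv,z,T=None):
    o,d=ray(f,uv,T); t=(z-o[2])/d[:,2]; return o+d*t[:,None]
def proj(f,P,T=None):
    P=np.atleast_2d(np.asarray(P,float));K=f['intrinsics']
    if 'tool_from_camera' in f:
        M=T@f['tool_from_camera']; c=(P-M[:3,3])@M[:3,:3]
        rr=np.hypot(c[:,0],c[:,1]); th=np.arctan2(rr,c[:,2]); q=th/np.maximum(rr,1e-9)
        return np.c_[K[0,2]+K[0,0]*q*c[:,0],K[1,2]+K[1,1]*q*c[:,1]]
    c=(P-f['position'])@R.from_rotvec(f['attitude']).as_matrix()
    return np.c_[K[0,2]+K[0,0]*c[:,0]/c[:,2],K[1,2]+K[1,1]*c[:,1]/c[:,2]]
def Ttool(s):
    T=np.eye(4);T[:3,:3]=R.from_rotvec(s['ee_rot']).as_matrix();T[:3,3]=s['position'];return T
E
python3 - <<'E'
from h import *
import pickle
np.set_printoptions(precision=2,suppress=True)
f=vision.grab_frame('top')
g=vision.grab_frame('scene')
pickle.dump((f,g),open('fg.pkl','wb'))
for cam,fr in (('top',f),('scene',g)):
  for n,z in [('lane',14),('holder',20),('stop',50),('wagon',60)]:
    for d in finder.silhouettes(cam,n):
        cs,_=cv2.findContours(d['pixels'].astype('uint8'),0,2); c=max(cs,key=cv2.contourArea)
        r=cv2.minAreaRect(c); b=cv2.boxPoints(r)
        print(cam,n,round(d['p'],2),'rect',r,'\n',onplane(fr,b,z)[:,:2].tolist())
def crop(a,x0,y0,x1,y1,s,n): save(n,cv2.resize(a[y0:y1,x0:x1],None,fx=s,fy=s,interpolation=cv2.INTER_CUBIC))
crop(f['img'],340,150,440,200,8,'t_stop.png')
crop(f['img'],150,135,330,225,4.4,'t_lane.png')
crop(g['img'],70,220,200,300,6,'s_stop.png')
crop(g['img'],220,195,440,310,3.6,'s_lane.png')
E
```

```text
top lane 0.66 rect ((239.83197021484375, 178.65164184570312), (56.675376892089844, 155.26881408691406), 84.80557250976562) 
 [[685.5834566130516, 346.8492515213888], [715.2130115785028, -60.42273828717624], [561.4059744595564, -66.7274838218948], [534.363212139024, 329.1700463811884]]
top holder 0.74 rect ((387.6008605957031, 172.9788055419922), (27.09037971496582, 29.614004135131836), 78.11134338378906) 
 [[656.1112838459183, -203.06935221575728], [671.0447980146002, -280.50021898729955], [598.8315257261462, -288.73001013788485], [584.3822692329984, -212.30073626085007]]
top stop 0.67 rect ((391.7540588378906, 168.70492553710938), (11.523320198059082, 18.69338607788086), 50.19443130493164) 
 [[625.8537682176924, -220.37273261219505], [656.6214046822984, -259.42553524788065], [632.746944871554, -276.1510647589738], [602.268770566603, -237.1575963550699]]
top stop 0.5 rect ((354.5000305175781, 190.00001525878906), (10.60660171508789, 10.60660171508789), 45.0) 
 [[576.6018462282183, -131.56130674537974], [595.512631278883, -151.5750400654534], [575.6921104318876, -169.08400338600148], 
[... 2818 characters left out ...]
], [538.6508119020503, 352.6920240888359], [668.4724033100331, 325.4842837043795], [684.8192443348636, 146.57938918745998]]
scene wagon 0.88 rect ((466.3689880371094, 234.7845458984375), (58.519161224365234, 31.536531448364258), 16.189205169677734) 
 [[645.9967817821426, 345.85245798936376], [565.1193668767074, 390.4133214165277], [618.5087135448895, 486.285804913113], [692.9726647565682, 437.2791282681952]]
scene wagon 0.61 rect ((369.5702209472656, 180.24842834472656), (48.13467025756836, 27.04596519470215), 6.842773914337158) 
 [[486.3878384517766, 197.01943582008573], [393.03531564149466, 220.45284170902934], [422.4288818333272, 326.7861044591315], [512.2953303318377, 296.7750104192324]]
```

View pics/t_stop.png

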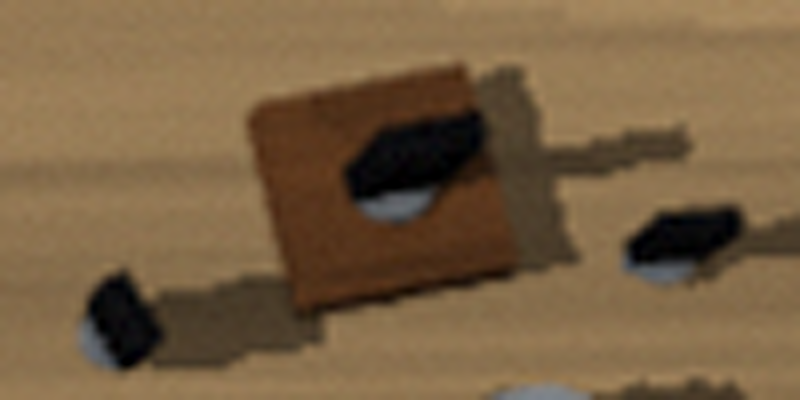

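View pics/t_lane.png

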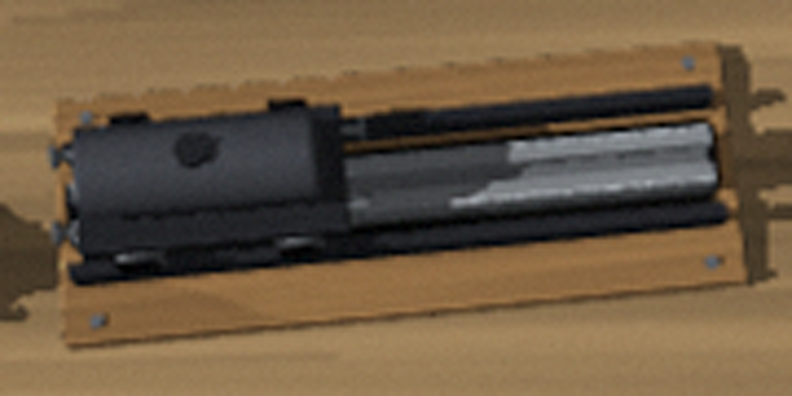

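View pics/s_stop.png

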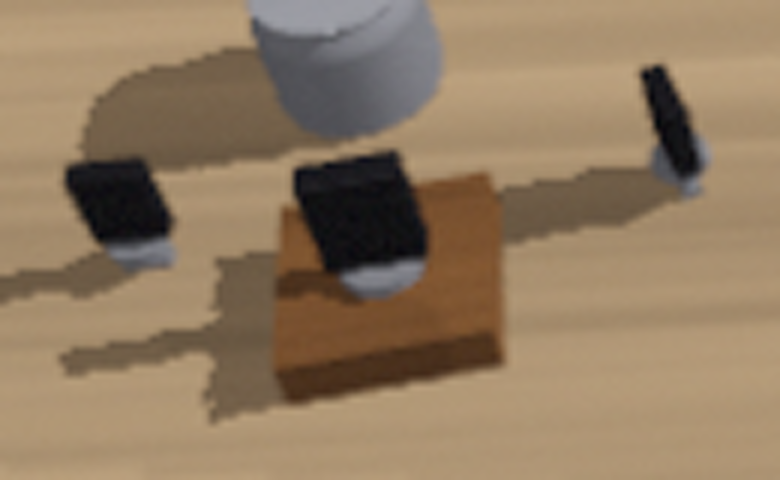

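View pics/s_lane.png

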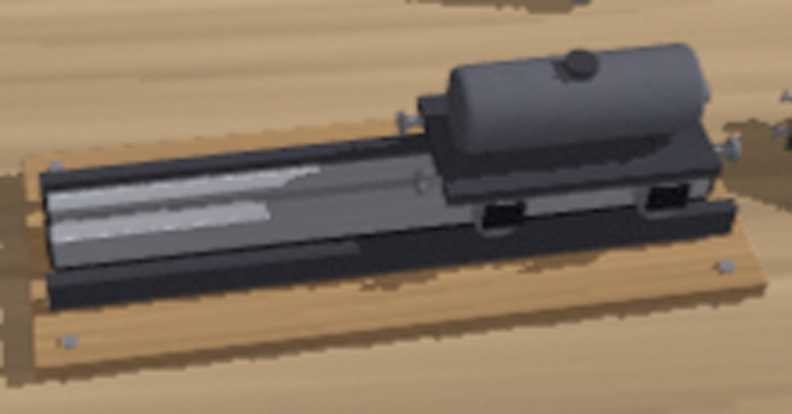

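The crop confirms it: the stop in the holder is the largest of the three (grip about 17 x 8 px from above). The lane spans px (162..320, 145..214) with the wagon at its left end; the buffers facing the free part are near (231,164) and (232,181). Next I fit the holder and lane poses.

```bash
python3 - <<'E'
from h import *
import pickle
from scipy.optimize import least_squares
np.set_printoptions(precision=2,suppress=True)
f,g=pickle.load(open('fg.pkl','rb'))
T=lambda l,o,s:(np.array(l,float)+.5)/s-.5+np.array(o)
def fit(obs,x0):
    def pts(p,L):
        c,s=np.cos(p[2]),np.sin(p[2]);L=np.array(L,float)
        return np.c_[p[0]+c*L[:,0]-s*L[:,1],p[1]+s*L[:,0]+c*L[:,1],L[:,2]]
    res=lambda p:np.concatenate([(proj(fr,pts(p,L))-uv).ravel() for fr,L,uv in obs])
    r=least_squares(res,x0); print(r.x,'res',r.fun.reshape(-1,2).tolist()); return r.x
# lane: y axis points to wagon (world +y roughly); lane x ~ world x
# top image: up = world +x
ot=(f,[[75,200,14],[75,-200,14],[-75,-200,14],[-75,200,14]],T([(57,102),(718,42),(747,283),(66,347)],(150,135),4.4))
os_=(g,[[-75,-200,14],[75,-200,14],[75,200,14]],T([(25,157),(36,366),(765,287)],(220,195),3.6))
a=fit([ot],[620,140,0.05]); b=fit([os_],[620,140,.05]); fit([ot,os_],[620,140,.05])
h=[[35,35,20],[35,-35,20],[-35,-35,20],[-35,35,20]]
ht=(f,h,T([(250,105),(463,65),(518,266),(298,310)],(340,150),8))
hs=(g,[h[2],h[3],h[0],h[1]],T([(280,207),(490,172),(502,335),(280,372)],(70,220),6))
fit([ht],[628,-246,.15]);fit([hs],[628,-246,.15]);fit([ht,hs],[628,-246,.15])
# slot line pts from top picture, buffers
print('slot',onplane(f,T([(470,178),(710,160)],(150,135),4.4),40))
print('buf top',onplane(f,T([(365,127),(370,203)],(150,135),4.4),66))
print('buf scene',onplane(g,T([(398,122),(414,184)],(220,195),3.6),66))
E
```

```text
[624.33 137.18   0.07] res [[-0.7700271377267427, -0.1355157288264195], [0.520446117759036, -0.06944367101235116], [0.6388345926124543, 0.020243654389048515], [-0.37770476949847875, 0.0851272556360243]]
[626.91 139.07   0.07] res [[-0.8611853542749088, -0.6639558279791515], [-0.9927417078743019, 0.28567764936565254], [1.799251358251695, -0.5187925244608778]]
[625.52 138.27   0.07] res [[-1.1337235862334296, -0.6790440963351045], [0.1481067851169655, -0.3759283685357673], [0.16264920051656873, -0.2947506277945138], [-0.8469550630970275, -0.48071442726200075], [-1.3280788625126263, -0.8663848065000082], [-1.2354103639792697, -0.007786511544622954], [1.1648898056186, -1.3786608946953152]]
[ 627.85 -245.47    0.17] res [[0.2982364498811876, -0.11088749363005945], [-0.4246666837537987, 0.09267896091003536], [-0.5815283504060744, 0.29545413024828804], [0.7023102580141085, -0.26261596906618934]]
[ 630.27 -245.3     0.18] res [[0.48501119116409086, 0.6114744357425366], [0.33418424233366295, -0.11036340132039868], [-0.4416235071858239, -0.7966338299770541], [-0.33325357397035305, 0.3343752891347549]]
[ 629.13 -245.55    0.18] res [[0.18208417998323512, -0.4085409881953126], [-0.6206569787989906, -0.484601555617445], [-0.4881497859310002, -0.3539109647754799], [0.879573895823512, -0.6254955081128912], [0.6222194614397267, 0.062315486563790046], [0.436800586693181, -0.4522342169616991], [-0.6145190848960169, -1.1247289449222535], [-0.4748176774965316, -0.22533381998084678]]
slot [[623.74  94.06  40.  ]
 [631.26 -44.79  40.  ]]
buf top [[647.15 151.69  66.  ]
 [602.69 149.11  66.  ]]
buf scene [[602.52 148.96  66.  ]
 [647.98 150.92  66.  ]]
```

```bash
cat >> h.py <<'E'
def yawof(Rm): return np.arctan2(Rm[1,1],Rm[0,1])   # direction of tool y (jaws) in world
def Rdown(yaw):  # tool x down, y at yaw
    x=np.array([0,0,-1.]);y=np.array([np.cos(yaw),np.sin(yaw),0]);return np.c_[x,y,np.cross(x,y)]
def plan(pos,yaw,s=None):
    s=s or ctrl.read_state();T=Ttool(s)
    d=T[:3,:3].T@(np.asarray(pos,float)-T[:3,3])/1000
    rv=R.from_matrix(T[:3,:3].T@Rdown(yaw)).as_rotvec()
    return np.r_[d,rv]
def st():
    s=ctrl.read_state();Rm=Ttool(s)[:3,:3]
    print('t',round(s['time'],2),'pos',s['position'].round(2),'yaw',round(yawof(Rm),4),'toolx',Rm[:,0].round(4),'F',s['contact_force'].round(2),'M',s['moment'].round(3),'w',round(s['gripper_width'],3),'q',s['joints'].round(3));return s
E
python3 - <<'E'
from h import *
np.set_printoptions(precision=4,suppress=True)
s=st()
for y in (0.17,0.17-np.pi,.17+np.pi): print(y,plan([628.5,-245.5,150],y))
E
```

```text
t 1.55 pos [132.83 507.92 231.29] yaw 1.315 toolx [ 0.  0. -1.] F [ 0.63 -0.48 -0.06] M [-0.015 -0.045  0.005] w 1.0 q [ 1.315  0.126 -0.04   1.405 -0.     1.571]
0.17 [ 0.0813 -0.6035  0.6702  1.145   0.     -0.    ]
-2.971592653589793 [ 0.0813 -0.6035  0.6702 -1.9966  0.      0.    ]
3.311592653589793 [ 0.0813 -0.6035  0.6702 -1.9966  0.      0.    ]
```

Emit:
apply_moves(commands="0.003 -0.02 0.022 0.04 0 0; 0.007 -0.05 0.056 0.1 0 0; 0.011 -0.081 0.09 0.16 0 0; 0.016 -0.115 0.128 0.23 0 0; 0.02 -0.15 0.166 0.3 0 0; 0.025 -0.184 0.204 0.36 0 0; 0.03 -0.219 0.243 0.43 0 0; 0.034 -0.253 0.281 0.5 0 0; 0.039 -0.288 0.319 0.56 0 0; 0.044 -0.322 0.358 0.63 0 0; 0.049 -0.357 0.396 0.69 0 0; 0.053 -0.391 0.434 0.76 0 0; 0.058 -0.426 0.473 0.83 0 0; 0.063 -0.46 0.511 0.89 0 0; 0.067 -0.495 0.549 0.96 0 0; 0.072 -0.53 0.588 1.02 0 0; 0.077 -0.565 0.627 1.09 0 0; 0.08 -0.59 0.655 1.13 0 0; 0.081 -0.603 0.67 1.145 0 0; 0.081 -0.603 0.67 1.145 0 0", claw=-1)

```text
time: 3.55
position: [629.7, -248.6, 147.9]
ee_rot: [1.085, 1.284, -1.087]
contact_force: [0.6, 0.1, 0.5]
gripper_width: 1.001
```

```bash
python3 - <<'E'
from h import *
import pickle
np.set_printoptions(precision=4,suppress=True)
s=st(); w=vision.grab_frame('wrist'); save('w1.png',w['img']); s=st(); T=Ttool(s)
pickle.dump((w,T),open('w1.pkl','wb'))
for n in('stop','holder'):
    for d in finder.silhouettes('wrist',n): print(n,d['p'],d['bbox'])
print(proj(w,[[628.5,-245.5,20],[628.5,-245.5,70]],T))
E
```

```text
t 3.55 pos [ 629.69 -248.63  147.92] yaw 0.1662 toolx [-0.0014 -0.0002 -1.    ] F [0.57 0.1  0.49] M [0.05  0.047 0.002] w 1.001 q [-0.376  0.428  0.176  1.32  -0.001  1.029]
t 3.6 pos [ 628.74 -246.67  148.59] yaw 0.1678 toolx [-0.0018  0.0007 -1.    ] F [-0.04  0.77 -0.33] M [0.017 0.009 0.013] w 1.0 q [-0.374  0.426  0.174  1.321  0.     1.029]
stop 0.92 [228.7, 258.6, 250.1, 308.2]
stop 0.8 [262.7, 174.6, 295.3, 233.6]
stop 0.72 [216.6, 61.9, 256.3, 90.8]
stop 0.38 [117.5, 176.0, 196.1, 251.4]
[[277.4958 194.0191]
 [277.3797 212.1893]]
```

View pics/w1.png

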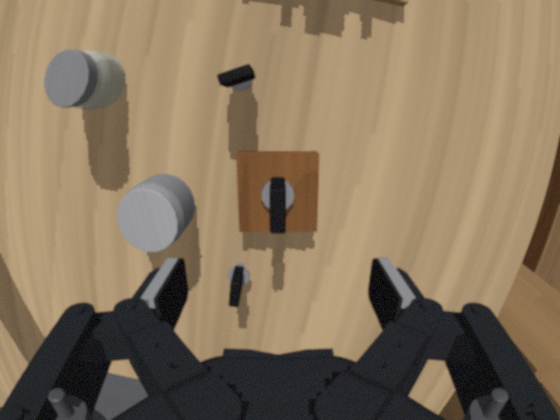

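```bash
python3 - <<'E'
from h import *
import pickle
np.set_printoptions(precision=2,suppress=True)
w,T=pickle.load(open('w1.pkl','rb'));f,g=pickle.load(open('fg.pkl','rb'))
a=w['img'][140:250,220:340]; save('w1z.png',cv2.resize(a,None,fx=5,fy=5,interpolation=2))
print('tin',onplane(f,[[403,213]],55), onplane(w,[[152,216]],55,T))
print('decoy', onplane(w,[[237,285]],45,T),onplane(w,[[237,272]],5,T))
from scipy.optimize import least_squares
print('holder corners',onplane(w,[(238,152),(318,152),(317,232),(239,232)],20,T))
print('collar c',onplane(w,[[278,196]],26,T))
# predicted grip top corners for stop at holder centre
E
```

```text
tin [[ 513.72 -264.89   55.  ]] [[ 529.81 -270.8    55.  ]]
decoy [[ 605.95 -326.31   45.  ]] [[ 602.45 -335.88    5.  ]]
holder corners [[ 589.62 -214.79   20.  ]
 [ 656.05 -203.61   20.  ]
 [ 669.46 -274.47   20.  ]
 [ 600.14 -286.15   20.  ]]
collar c [[ 628.95 -245.54   26.  ]]
```

View pics/w1z.png

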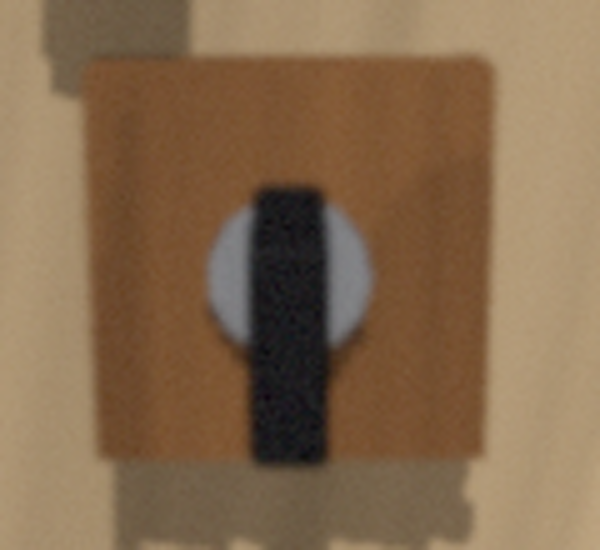

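```bash
python3 - <<'E'
from h import *
np.set_printoptions(precision=4,suppress=True)
s=st();print(plan([629,-245.5,33],0.168))
E
```

```text
t 3.7 pos [ 628.07 -244.66  149.96] yaw 0.17 toolx [-0.0009  0.0006 -1.    ] F [0.85 0.12 0.81] M [-0.024 -0.047 -0.011] w 0.995 q [-0.372  0.422  0.171  1.321  0.     1.029]
[ 0.117   0.0009  0.0011  0.002  -0.0008  0.0008]
```

Emit:
apply_moves(commands="0.02 0 0 0 0 0; 0.05 0 0 0 0 0; 0.08 0 0 0 0 0; 0.1 0 0 0 0 0; 0.11 0 0 0 0 0; 0.115 0 0 0 0 0; 0.117 0 0 0 0 0; 0.117 0 0 0 0 0; 0.117 0 0 0 0 0", claw=0)

```text
time: 4.6
position: [629.1, -245.2, 34.6]
ee_rot: [1.083, 1.283, -1.082]
contact_force: [-0.4, -0.4, 0.4]
gripper_width: 0.499
```

```bash
python3 - <<'E'
from h import *
s=st(); w=vision.grab_frame('wrist'); save('w2.png',w['img']); st()
E
```

```text
t 4.6 pos [ 629.14 -245.22   34.6 ] yaw 0.17 toolx [ 1.8e-03 -7.0e-04 -1.0e+00] F [-0.43 -0.37  0.38] M [-0.06  -0.018 -0.004] w 0.499 q [-0.372  0.465 -0.021  1.083  0.     1.029]
t 4.65 pos [ 629.07 -245.23   34.44] yaw 0.17 toolx [ 1.6e-03 -6.0e-04 -1.0e+00] F [ 0.39 -0.14  0.45] M [ 0.01  -0.016 -0.009] w 0.499 q [-0.372  0.465 -0.021  1.083 -0.     1.029]
```

View pics/w2.png

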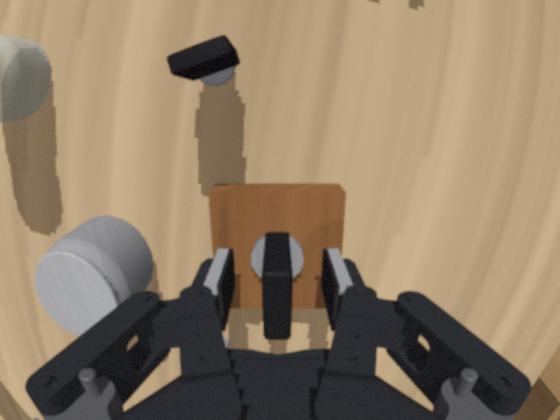

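The grip bar (278,285) is centred between the pads (222 and 338). Closing.

Emit:
apply_moves(commands="0 0 0 0 0 0; 0 0 0 0 0 0; 0 0 0 0 0 0; 0 0 0 0 0 0; 0 0 0 0 0 0; 0 0 0 0 0 0; 0 0 0 0 0 0; 0 0 0 0 0 0", claw=1)

```text
time: 5.45
position: [628.7, -245.1, 33.7]
ee_rot: [1.083, 1.284, -1.083]
contact_force: [0.3, -0.9, 5.5]
gripper_width: 0.131
```

```bash
python3 - <<'E'
from h import *
s=st()
E
```

```text
t 5.45 pos [ 628.72 -245.14   33.72] yaw 0.17 toolx [ 7.e-04 -4.e-04 -1.e+00] F [ 0.3  -0.91  5.52] M [-0.076  0.073 -0.038] w 0.131 q [-0.372  0.465 -0.022  1.083 -0.     1.029]
```

Emit:
apply_moves(commands="-0.005 0 0 0 0 0; -0.015 0 0 0 0 0; -0.03 0 0 0 0 0; -0.06 0 0 0 0 0; -0.09 0 0 0 0 0; -0.12 0 0 0 0 0; -0.13 0 0 0 0 0; -0.13 0 0 0 0 0", claw=1)

```text
time: 6.25
position: [629.4, -245.4, 165.7]
ee_rot: [1.084, 1.281, -1.081]
contact_force: [0.6, -0.2, -1.0]
gripper_width: 0.135
```

```bash
python3 - <<'E'
from h import *
np.set_printoptions(precision=4,suppress=True)
s=st(); w=vision.grab_frame('wrist'); save('w3.png',w['img'])
print(plan([626,90,150],0.07))
E
```

```text
t 6.25 pos [ 629.43 -245.36  165.68] yaw 0.17 toolx [ 0.0037 -0.0014 -1.    ] F [ 0.57 -0.16 -1.02] M [ 0.015 -0.    -0.002] w 0.135 q [-0.372  0.419  0.201  1.349  0.     1.029]
[ 0.0135  0.054  -0.3308  0.1     0.0005 -0.001 ]
```

View pics/w3.png

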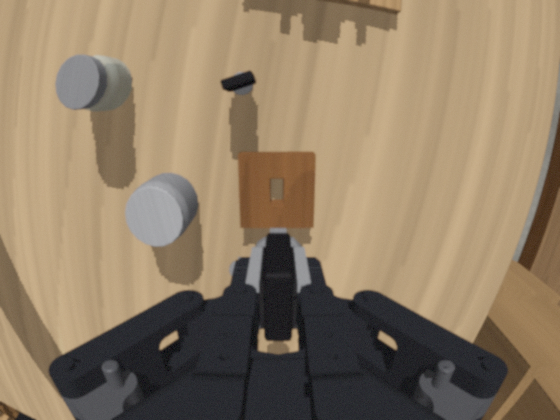

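The stop is lifted and the hole is visible at (277,189). Moving over the lane.

Emit:
apply_moves(commands="0 0.003 -0.02 0.006 0 0; 0.001 0.008 -0.05 0.015 0 0; 0.003 0.015 -0.09 0.027 0 0; 0.005 0.022 -0.135 0.04 0 0; 0.007 0.03 -0.18 0.054 0 0; 0.009 0.037 -0.225 0.068 0 0; 0.011 0.045 -0.27 0.082 0 0; 0.013 0.05 -0.305 0.092 0 0; 0.013 0.053 -0.325 0.098 0 0; 0.013 0.054 -0.331 0.1 0 0; 0.013 0.054 -0.331 0.1 0 0; 0.013 0.054 -0.331 0.1 0 0; 0.013 0.054 -0.331 0.1 0 0", claw=1)

```text
time: 7.6
position: [625.6, 89.0, 149.9]
ee_rot: [1.158, 1.241, -1.159]
contact_force: [-0.2, -0.7, -0.5]
gripper_width: 0.132
```

```bash
python3 - <<'E'
from h import *
import pickle
np.set_printoptions(precision=4,suppress=True)
s=st(); w=vision.grab_frame('wrist'); save('w4.png',w['img']);T=Ttool(s);pickle.dump((w,T),open('w4.pkl','wb'))
g=vision.grab_frame('scene');save('s4.png',g['img'])
f=vision.grab_frame('top');pickle.dump((f,g),open('fg4.pkl','wb'));st()
save('t4z.png',cv2.resize(f['img'][135:225,150:330],None,fx=4.4,fy=4.4,interpolation=2))
E
```

```text
t 7.6 pos [625.64  89.03 149.93] yaw 0.0684 toolx [-0.0006 -0.0004 -1.    ] F [-0.21 -0.68 -0.51] M [-0.002 -0.021  0.028] w 0.132 q [ 0.141  0.339  0.053  1.285 -0.     1.644]
t 7.75 pos [625.77  89.32 150.31] yaw 0.0685 toolx [ 0.     -0.0001 -1.    ] F [-0.32  0.86 -1.23] M [-0.03   0.049  0.017] w 0.13 q [ 0.142  0.339  0.053  1.285 -0.     1.644]
```

View pics/w4.png

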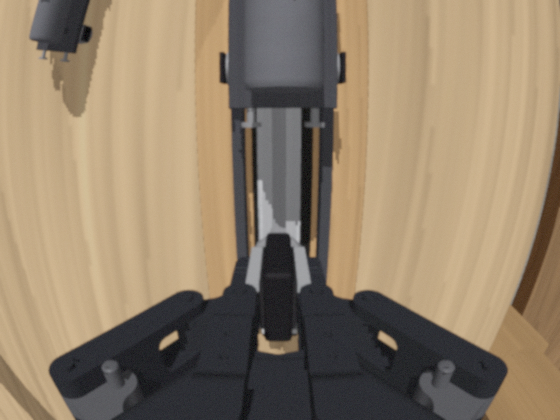

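View pics/s4.png

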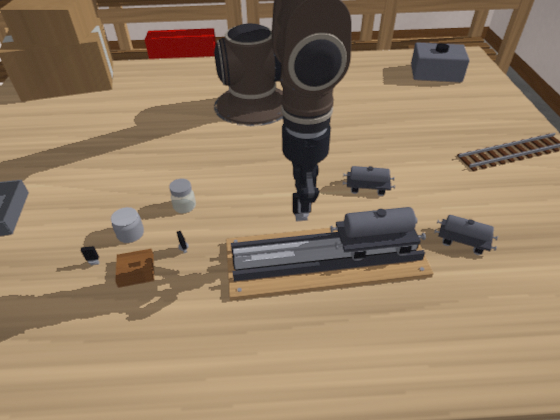

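```bash
python3 - <<'E'
from h import *
import pickle
np.set_printoptions(precision=2,suppress=True)
w,T=pickle.load(open('w4.pkl','rb'))
a=w['img'][90:250,220:340]; save('w4z.png',cv2.resize(a,None,fx=5,fy=3.6,interpolation=2))
gray=w['img'].mean(2)
for r in (130,150,165,215,225): print(r,gray[r,232:334].astype(int).tolist())
E
```

```text
130 [74, 54, 55, 67, 75, 78, 78, 70, 59, 48, 42, 44, 57, 80, 99, 101, 104, 103, 92, 73, 43, 29, 27, 44, 75, 105, 117, 127, 125, 120, 123, 122, 121, 122, 120, 122, 122, 121, 120, 113, 106, 102, 100, 98, 101, 102, 101, 102, 100, 102, 104, 104, 103, 108, 118, 123, 121, 124, 122, 124, 121, 120, 121, 121, 119, 120, 121, 118, 104, 74, 36, 26, 24, 17, 25, 25, 19, 21, 21, 30, 50, 77, 95, 99, 99, 96, 86, 63, 44, 43, 44, 47, 50, 48, 53, 46, 45, 52, 47, 50, 61, 82]
150 [101, 77, 76, 74, 76, 73, 67, 59, 53, 47, 44, 45, 48, 72, 93, 104, 102, 103, 99, 82, 53, 38, 26, 37, 64, 97, 118, 121, 123, 121, 123, 121, 120, 117, 120, 120, 121, 121, 119, 116, 107, 101, 97, 100, 102, 100, 101, 102, 101, 100, 101, 100, 102, 107, 115, 121, 124, 119, 121, 121, 122, 122, 121, 122, 121, 124, 120, 115, 93, 63, 32, 24, 15, 24, 24, 25, 9, 21, 29, 40, 61, 83, 97, 100, 98, 94, 82, 62, 41, 40, 41, 42, 51, 48, 49, 53, 51, 43, 50, 50, 71, 93]
165 [115, 87, 75, 79, 75, 75, 73, 76, 74, 72, 67, 52, 47, 61, 86, 100, 102, 106, 96, 85, 61, 30, 24, 30, 52, 85, 109, 121, 120, 123, 123, 121, 120, 120, 121, 119, 119, 118, 121, 116, 
[... 509 characters left out ...]
00, 98, 100, 97, 106, 113, 119, 119, 117, 118, 118, 118, 119, 117, 118, 114, 118, 113, 97, 65, 33, 25, 26, 23, 19, 28, 22, 24, 27, 50, 75, 93, 98, 102, 98, 88, 64, 43, 50, 63, 70, 73, 73, 76, 75, 76, 77, 78, 87, 115, 139, 149, 151]
225 [152, 144, 130, 102, 83, 77, 77, 75, 74, 76, 74, 73, 68, 56, 50, 61, 82, 99, 110, 130, 135, 115, 78, 47, 46, 70, 119, 160, 182, 189, 184, 178, 176, 172, 171, 172, 172, 174, 172, 167, 156, 150, 149, 148, 147, 142, 130, 115, 105, 101, 101, 99, 110, 131, 157, 172, 175, 173, 174, 173, 172, 172, 169, 161, 161, 167, 175, 156, 112, 58, 26, 22, 26, 27, 19, 20, 24, 29, 55, 89, 96, 104, 101, 95, 81, 55, 47, 54, 67, 72, 77, 74, 74, 73, 77, 76, 81, 98, 127, 141, 147, 150]
```

View pics/w4z.png

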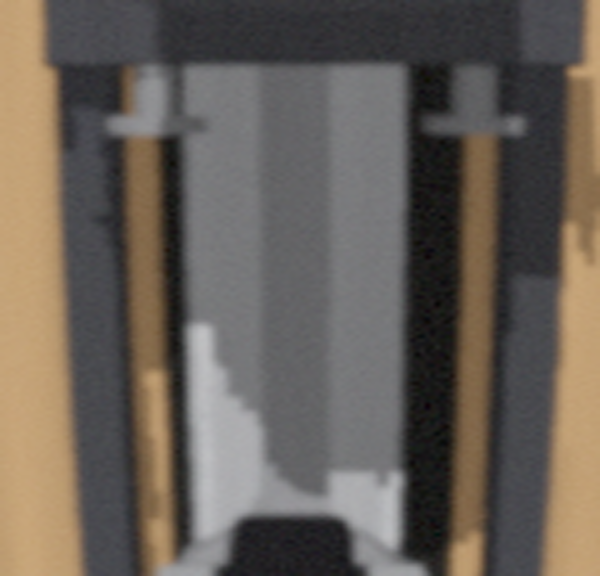

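View pics/t4z.png

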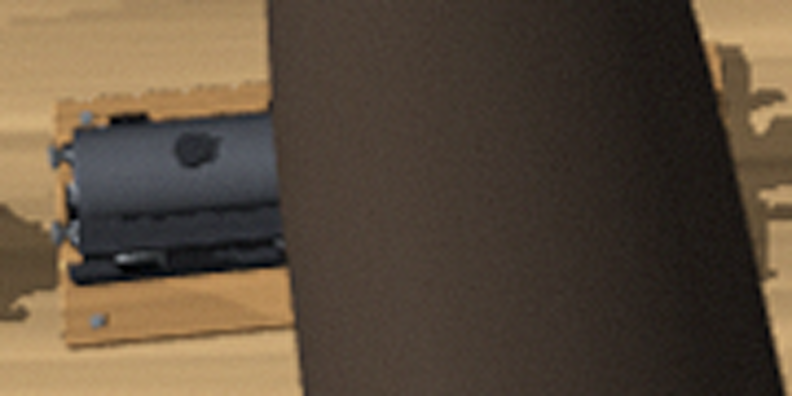

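```bash
python3 - <<'E'
from h import *
import pickle
np.set_printoptions(precision=2,suppress=True)
w,T=pickle.load(open('w4.pkl','rb'))
gray=cv2.GaussianBlur(w['img'].astype(np.float32).mean(2),(1,9),0)
def edge(r,a,b):
    g=np.abs(np.gradient(gray[r,a:b]));g[g<g.max()*.3]=0; return a+(g*np.arange(b-a)).sum()/g.sum()
rows=range(130,205,5)
def line(a,b,z):
    p=onplane(w,[(edge(r,a,b),r) for r in rows],z,T); k=np.polyfit(p[:,1],p[:,0],1); return k,np.std(p[:,0]-np.polyval(k,p[:,1]))
for n,a,b,z in [('slotL',268,276,40),('slotR',281,290,40),('chanR',296,304,40),('runL out',228,240,36),('runR out',326,336,36)]:
    k,sd=line(a,b,z); print(n,'slope',round(k[0],4),'x at y=85,95,105',np.polyval(k,[85,95,105]),sd)
def row(u,v): return 90+(v+.5)/3.6-.5
Z=lambda u,v:(220+(u+.5)/5-.5,90+(v+.5)/3.6-.5)
print('buf',onplane(w,[Z(155,134),Z(473,134)],66-6,T),onplane(w,[Z(155,118),Z(473,118)],66+6,T))
# foot/tool: where is grip centre in tool? bar top end cols
print(Z(290,520))
E
```

```text
slotL slope -0.0622 x at y=85,95,105 [621.19 620.57 619.95] 0.37154189355565914
slotR slope -0.0668 x at y=85,95,105 [632.27 631.6  630.93] 0.20098518361086257
chanR slope -0.0681 x at y=85,95,105 [644.37 643.69 643.01] 0.14694313245144752
runL out slope -0.0703 x at y=85,95,105 [589.47 588.77 588.07] 0.10705271560530871
runR out slope -0.0707 x at y=85,95,105 [670.24 669.53 668.82] 0.1610041889524606
buf [[602.55 148.74  60.  ]
 [647.69 151.88  60.  ]] [[603.32 152.52  72.  ]
 [646.06 155.49  72.  ]]
(277.6, 234.08333333333334)
```

Emit:
apply_moves(commands="0.01 0 -0.002 0 0 0; 0.03 0.0003 -0.006 0 0 0; 0.05 0.0003 -0.006 0 0 0; 0.065 0.0003 -0.006 0 0 0; 0.071 0.0003 -0.006 0 0 0; 0.074 0.0003 -0.006 0 0 0; 0.075 0.0003 -0.006 0 0 0; 0.075 0.0003 -0.006 0 0 0; 0.075 0.0003 -0.006 0 0 0", claw=1)

```text
time: 8.65
position: [626.1, 96.4, 76.1]
ee_rot: [1.158, 1.241, -1.156]
contact_force: [0.6, 0.2, -0.7]
gripper_width: 0.131
```

```bash
python3 - <<'E'
from h import *
import pickle
np.set_printoptions(precision=4,suppress=True)
s=st(); w=vision.grab_frame('wrist'); save('w5.png',w['img']);T=Ttool(s);pickle.dump((w,T),open('w5.pkl','wb'))
g=vision.grab_frame('scene')
save('s5z.png',cv2.resize(g['img'][170:280,240:400],None,fx=5,fy=5,interpolation=2));st()
E
```

```text
t 8.65 pos [626.05  96.43  76.12] yaw 0.07 toolx [ 0.0013  0.0002 -1.    ] F [ 0.65  0.23 -0.7 ] M [ 0.036  0.009 -0.04 ] w 0.131 q [ 0.153  0.367 -0.072  1.13  -0.     1.654]
t 8.75 pos [625.97  96.42  76.01] yaw 0.07 toolx [ 0.0012  0.0002 -1.    ] F [0.2  0.02 0.35] M [-0.022  0.027 -0.031] w 0.132 q [ 0.153  0.367 -0.073  1.13  -0.     1.654]
```

View pics/w5.png

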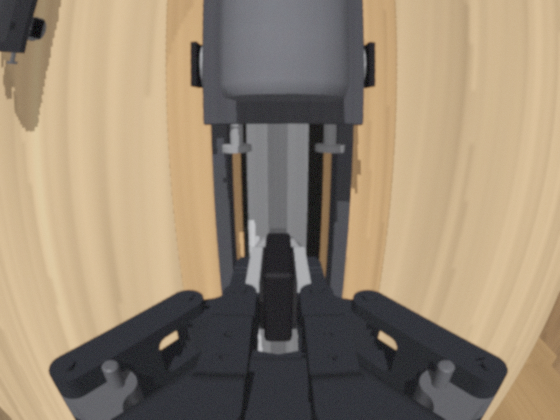

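View pics/s5z.png

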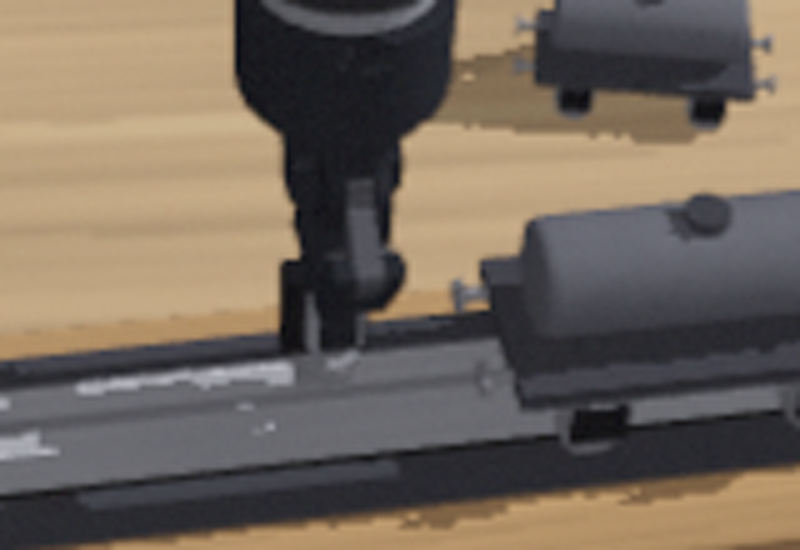

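```bash
python3 - <<'E'
from h import *
import pickle
np.set_printoptions(precision=2,suppress=True)
w,T=pickle.load(open('w5.pkl','rb'))
gray=cv2.GaussianBlur(w['img'].astype(np.float32).mean(2),(1,9),0)
print(gray[190,240:325].astype(int).tolist())
def edge(r,a,b):
    g=np.abs(np.gradient(gray[r,a:b]));g[g<g.max()*.3]=0; return a+(g*np.arange(b-a)).sum()/g.sum()
rows=range(150,215,5)
Ti=np.linalg.inv(T)
def line(a,b,z):
    p=onplane(w,[(edge(r,a,b),r) for r in rows],z,T); p=p@Ti[:3,:3].T+Ti[:3,3]
    k=np.polyfit(p[:,2],p[:,1],1); return k,np.std(p[:,1]-np.polyval(k,p[:,2]))
for n,a,b,z in [('slotL',263,273,40),('slotR',283,293,40)]:
    k,sd=line(a,b,z); print(n,'tool y at z=-20,0:',np.polyval(k,[-20,0]),'slope',k[0],sd)
# grip bar edges around rows 240-330 in tool coords at bar top (x: top of bar = foot+64; TCP=foot+27 -> tool x=-37)
for r in (245,255,290,320): 
    print(r,gray[r,255:300].astype(int).tolist())
E
```

```text
[105, 85, 56, 31, 27, 31, 50, 85, 114, 128, 132, 133, 132, 130, 132, 131, 131, 129, 130, 130, 131, 130, 129, 130, 130, 132, 131, 124, 116, 111, 109, 109, 109, 108, 108, 110, 109, 109, 108, 109, 109, 109, 110, 109, 109, 110, 114, 122, 129, 131, 133, 132, 131, 130, 131, 131, 129, 130, 129, 131, 129, 129, 129, 130, 130, 130, 121, 97, 60, 32, 28, 25, 27, 25, 27, 27, 28, 24, 25, 27, 30, 42, 74, 100, 109]
slotL tool y at z=-20,0: [-5.46 -5.43] slope 0.0019724718467432336 0.05393150369755085
slotR tool y at z=-20,0: [5.41 5.44] slope 0.0012392100546902817 0.08436046608513573
245 [172, 165, 159, 160, 160, 161, 160, 154, 145, 127, 98, 61, 39, 36, 36, 37, 37, 36, 37, 35, 39, 35, 37, 37, 39, 37, 36, 38, 38, 38, 37, 38, 35, 34, 44, 80, 116, 136, 148, 155, 158, 155, 149, 139, 133]
255 [174, 174, 173, 174, 173, 166, 143, 104, 63, 42, 34, 34, 36, 37, 39, 37, 36, 38, 36, 36, 39, 36, 35, 38, 36, 37, 37, 37, 37, 36, 38, 38, 35, 36, 34, 33, 36, 48, 76, 123, 159, 172, 173, 174, 174]
290 [93, 123, 143, 135, 101, 66, 52, 46, 39, 37, 36, 39, 37, 36, 37, 39, 38, 36, 37, 35, 38, 35, 37, 37, 39, 35, 37, 36, 40, 37, 38, 38, 36, 38, 34, 36, 33, 37, 45, 49, 58, 83, 119, 142, 136]
320 [29, 30, 31, 28, 28, 31, 33, 33, 30, 29, 29, 34, 34, 38, 35, 38, 35, 39, 36, 38, 36, 35, 36, 37, 37, 36, 37, 36, 39, 37, 37, 36, 36, 35, 32, 31, 36, 40, 46, 49, 47, 42, 35, 28, 31]
```

Emit:
apply_moves(commands="0.002 -0.0004 0 0 0 0; 0.004 -0.0004 0 0 0 0; 0.006 -0.0004 0 0 0 0; 0.007 -0.0004 0 0 0 0; 0.008 -0.0004 0 0 0 0; 0.009 -0.0004 0 0 0 0; 0.010 -0.0004 0 0 0 0; 0.010 -0.0004 0 0 0 0; 0.010 -0.0004 0 0 0 0", claw=1)

```text
time: 9.65
position: [625.2, 96.3, 65.3]
ee_rot: [1.157, 1.241, -1.158]
contact_force: [0.2, 0.2, -1.1]
gripper_width: 0.13
```

```bash
python3 - <<'E'
from h import *
s=st(); 
E
```

```text
t 9.65 pos [625.15  96.34  65.31] yaw 0.07 toolx [-0. -0. -1.] F [ 0.15  0.2  -1.15] M [-0.061  0.059  0.019] w 0.13 q [ 0.153  0.372 -0.09   1.109 -0.     1.654]
```

Emit:
apply_moves(commands="0.0005 0 0 0 0 0; 0.001 0 0 0 0 0; 0.0015 0 0 0 0 0; 0.002 0 0 0 0 0; 0.002 0 0 0 0 0")

```text
time: 10.15
position: [625.1, 96.3, 63.2]
ee_rot: [1.157, 1.242, -1.158]
contact_force: [0.1, 0.3, -0.8]
gripper_width: 0.135
```

```bash
python3 - <<'E'
from h import *
s=st(); 
E
```

```text
t 10.15 pos [625.12  96.35  63.21] yaw 0.07 toolx [-1.e-04 -0.e+00 -1.e+00] F [ 0.14  0.34 -0.84] M [ 0.015 -0.026 -0.04 ] w 0.135 q [ 0.153  0.373 -0.093  1.105 -0.     1.654]
```

Emit:
apply_moves(commands="0.0007 0 0 0 0 0; 0.0014 0 0 0 0 0; 0.0021 0 0 0 0 0; 0.0028 0 0 0 0 0; 0.0035 0 0 0 0 0; 0.0042 0 0 0 0 0; 0.005 0 0 0 0 0; 0.005 0 0 0 0 0; 0.005 0 0 0 0 0")

```text
time: 11.05
position: [625.1, 96.3, 58.3]
ee_rot: [1.157, 1.242, -1.158]
contact_force: [-0.9, -0.4, 0.2]
gripper_width: 0.133
```

```bash
python3 - <<'E'
from h import *
for i in range(3): s=st(); vision.grab_frame('top')
E
```

```text
t 11.05 pos [625.13  96.34  58.29] yaw 0.07 toolx [-1.e-04  0.e+00 -1.e+00] F [-0.89 -0.36  0.2 ] M [ 0.034  0.011 -0.015] w 0.133 q [ 0.153  0.376 -0.1    1.095  0.     1.654]
t 11.1 pos [625.16  96.34  58.35] yaw 0.07 toolx [ 1.e-04 -0.e+00 -1.e+00] F [ 0.53  1.03 -0.59] M [-0.063 -0.054 -0.015] w 0.138 q [ 0.153  0.375 -0.1    1.095 -0.     1.654]
t 11.15 pos [625.17  96.36  58.32] yaw 0.07 toolx [-0.  0. -1.] F [ 0.07 -0.56 -0.64] M [-0.003 -0.028 -0.008] w 0.136 q [ 0.153  0.376 -0.1    1.095  0.     1.654]
```

In the slot with no side force. Now pressing in small steps.

Emit:
apply_moves(commands="0.0005 0 0 0 0 0; 0.001 0 0 0 0 0; 0.0015 0 0 0 0 0; 0.002 0 0 0 0 0; 0.0025 0 0 0 0 0; 0.003 0 0 0 0 0; 0.003 0 0 0 0 0; 0.003 0 0 0 0 0")

```text
time: 12.0
position: [625.2, 96.4, 55.5]
ee_rot: [1.158, 1.241, -1.157]
contact_force: [-1.8, -1.2, 2.9]
gripper_width: 0.126
```

```bash
python3 - <<'E'
from h import *
for i in range(3): s=st(); w=vision.grab_frame('wrist')
save('w6.png',w['img'])
E
```

```text
t 12.0 pos [625.23  96.37  55.51] yaw 0.07 toolx [ 3.e-04  1.e-04 -1.e+00] F [-1.81 -1.17  2.93] M [-0.062  0.209  0.015] w 0.126 q [ 0.153  0.377 -0.104  1.089  0.     1.654]
t 12.05 pos [625.23  96.37  55.47] yaw 0.07 toolx [ 2.e-04  1.e-04 -1.e+00] F [-0.65 -0.56  4.46] M [-0.059  0.277  0.038] w 0.132 q [ 0.153  0.377 -0.104  1.089  0.     1.654]
t 12.1 pos [625.22  96.34  55.43] yaw 0.07 toolx [ 2.e-04  0.e+00 -1.e+00] F [-2.48 -0.07  4.6 ] M [-0.036  0.247 -0.028] w 0.13 q [ 0.153  0.377 -0.104  1.089 -0.     1.654]
```

View pics/w6.png

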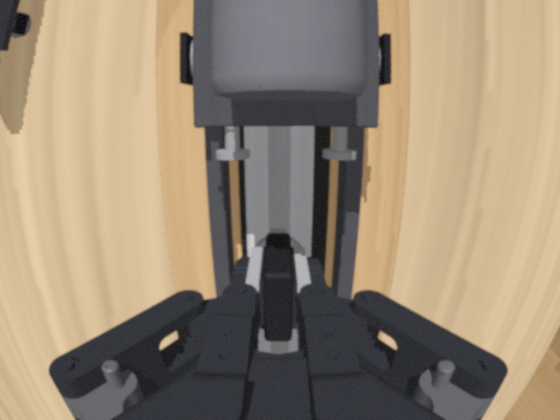

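Emit:
apply_moves(commands="0.0003 -0.0002 0 0 0 0; 0.0006 -0.0003 0 0 0 0; 0.0009 -0.0004 0 0 0 0; 0.0012 -0.0004 0 0 0 0; 0.0015 -0.0004 0 0 0 0; 0.0015 -0.0004 0 0 0 0")

```text
time: 12.75
position: [625.2, 96.4, 54.1]
ee_rot: [1.158, 1.241, -1.157]
contact_force: [1.1, 0.6, 5.3]
gripper_width: 0.128
```

```bash
python3 - <<'E'
from h import *
for i in range(4): s=st(); w=vision.grab_frame('wrist')
E
```

```text
t 12.75 pos [625.16  96.36  54.05] yaw 0.07 toolx [ 9.e-04  1.e-04 -1.e+00] F [1.09 0.63 5.28] M [ 0.001 -0.284  0.02 ] w 0.128 q [ 0.153  0.377 -0.107  1.085 -0.     1.654]
t 12.8 pos [625.16  96.36  54.07] yaw 0.07 toolx [ 9.e-04  1.e-04 -1.e+00] F [ 0.59 -0.54  4.97] M [-0.038 -0.229 -0.002] w 0.13 q [ 0.153  0.377 -0.107  1.085 -0.     1.654]
t 12.85 pos [625.14  96.34  54.03] yaw 0.0699 toolx [ 8.e-04  1.e-04 -1.e+00] F [1.75 0.04 5.19] M [-0.07  -0.284  0.021] w 0.132 q [ 0.153  0.377 -0.107  1.085 -0.     1.654]
t 12.9 pos [625.14  96.31  54.05] yaw 0.0699 toolx [ 8.e-04  0.e+00 -1.e+00] F [ 1.59 -0.22  4.92] M [ 0.001 -0.336  0.014] w 0.133 q [ 0.153  0.377 -0.107  1.085 -0.     1.654]
```

Emit:
apply_moves(commands="0.0004 0.0002 0 0 0 0; 0.0008 0.0002 0 0 0 0; 0.0008 0.0002 0 -0.05 0 0; 0.0008 0.0002 0 -0.1 0 0; 0.0008 0.0002 0 -0.15 0 0; 0.0008 0.0002 0 -0.2 0 0; 0.0008 0.0002 0 -0.25 0 0; 0.0008 0.0002 0 -0.3 0 0; 0.0008 0.0002 0 -0.3 0 0")

```text
time: 13.85
position: [624.7, 96.3, 53.1]
ee_rot: [0.931, 1.363, -0.932]
contact_force: [-1.3, -0.6, 5.5]
gripper_width: 0.135
```

```bash
python3 - <<'E'
from h import *
for i in range(4): s=st(); w=vision.grab_frame('wrist')
E
```

```text
t 13.85 pos [624.7   96.32  53.11] yaw 0.3711 toolx [-4.e-04 -0.e+00 -1.e+00] F [-1.32 -0.65  5.47] M [ 0.024  0.108 -0.002] w 0.135 q [ 0.153  0.378 -0.109  1.085  0.     1.353]
t 13.9 pos [624.7   96.31  53.1 ] yaw 0.3703 toolx [-4.e-04 -0.e+00 -1.e+00] F [-0.16  0.31  6.4 ] M [-0.059  0.025 -0.008] w 0.135 q [ 0.153  0.378 -0.109  1.085  0.     1.353]
t 13.95 pos [624.69  96.34  53.09] yaw 0.3701 toolx [-4.e-04  0.e+00 -1.e+00] F [-0.39 -0.24  5.85] M [-0.094  0.029  0.035] w 0.136 q [ 0.153  0.378 -0.109  1.085  0.     1.354]
t 14.0 pos [624.7   96.32  53.07] yaw 0.3701 toolx [-4.e-04 -0.e+00 -1.e+00] F [-0.56 -0.53  5.68] M [-0.061  0.051  0.026] w 0.131 q [ 0.153  0.378 -0.109  1.085  0.     1.354]
```

Emit:
apply_moves(commands="0 0 0 -0.08 0 0; 0 0 0 -0.16 0 0; 0 0 0 -0.24 0 0; 0 0 0 -0.32 0 0; 0 0 0 -0.4 0 0; 0 0 0 -0.48 0 0; 0 0 0 -0.56 0 0; 0 0 0 -0.64 0 0; 0 0 0 -0.64 0 0")

```text
time: 14.95
position: [624.7, 96.3, 53.1]
ee_rot: [0.438, 1.526, -0.438]
contact_force: [-0.1, -1.0, 6.1]
gripper_width: 0.135
```

```bash
python3 - <<'E'
from h import *
for i in range(3): s=st(); w=vision.grab_frame('wrist')
E
```

```text
t 14.95 pos [624.73  96.26  53.07] yaw 1.0117 toolx [-4.e-04 -1.e-04 -1.e+00] F [-0.14 -1.03  6.09] M [-0.032  0.027  0.052] w 0.135 q [ 0.153  0.378 -0.109  1.085 -0.     0.712]
t 15.0 pos [624.72  96.25  53.08] yaw 1.0104 toolx [-4.e-04 -1.e-04 -1.e+00] F [-0.85 -0.33  5.24] M [-0.047  0.025  0.002] w 0.132 q [ 0.153  0.378 -0.109  1.085 -0.     0.713]
t 15.05 pos [624.75  96.28  53.12] yaw 1.0101 toolx [-3.e-04 -1.e-04 -1.e+00] F [-0.46 -0.53  5.21] M [-0.12   0.1   -0.017] w 0.133 q [ 0.153  0.378 -0.108  1.085 -0.     0.714]
```

Emit:
apply_moves(commands="0 0 0 -0.08 0 0; 0 0 0 -0.16 0 0; 0 0 0 -0.24 0 0; 0 0 0 -0.32 0 0; 0 0 0 -0.4 0 0; 0 0 0 -0.48 0 0; 0 0 0 -0.56 0 0; 0 0 0 -0.63 0 0; 0 0 0 -0.63 0 0; 0 0 0 -0.63 0 0")

```text
time: 16.1
position: [624.5, 96.0, 53.0]
ee_rot: [-0.055, 1.571, 0.054]
contact_force: [-0.3, -0.8, 6.4]
gripper_width: 0.132
```

```bash
python3 - <<'E'
from h import *
for i in range(3): s=st(); w=vision.grab_frame('wrist')
save('w7.png',w['img'])
E
```

```text
t 16.1 pos [624.45  96.03  53.  ] yaw 1.64 toolx [-9.e-04 -6.e-04 -1.e+00] F [-0.26 -0.8   6.42] M [-0.335  0.193  0.037] w 0.132 q [ 0.153  0.378 -0.109  1.085 -0.     0.084]
t 16.15 pos [624.44  96.03  52.98] yaw 1.64 toolx [-9.e-04 -6.e-04 -1.e+00] F [-0.73 -1.46  6.26] M [-0.301  0.164  0.074] w 0.131 q [ 0.153  0.378 -0.109  1.085 -0.     0.084]
t 16.2 pos [624.42  96.05  53.  ] yaw 1.6399 toolx [-9.e-04 -6.e-04 -1.e+00] F [-1.13 -1.33  6.96] M [-0.253  0.197 -0.005] w 0.132 q [ 0.153  0.378 -0.109  1.085 -0.     0.084]
```

View pics/w7.png

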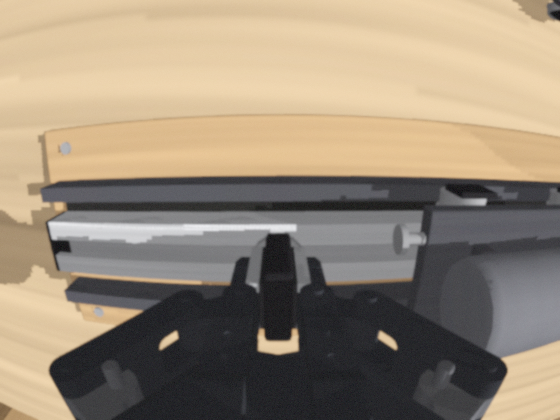

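Emit:
apply_moves(commands="-0.0004 0 0 0 0 0; -0.0008 0 0 0 0 0; -0.0012 0 0 0 0 0; -0.0016 0 0 0 0 0; -0.002 0 0 0 0 0; -0.002 0 0 0 0 0; -0.002 0 0 0 0 0")

```text
time: 16.95
position: [624.5, 96.1, 54.7]
ee_rot: [-0.055, 1.571, 0.054]
contact_force: [-2.7, -2.6, 4.0]
gripper_width: 0.131
```

```bash
python3 - <<'E'
from h import *
for i in range(4): s=st(); w=vision.grab_frame('wrist')
E
```

```text
t 16.95 pos [624.47  96.12  54.66] yaw 1.6399 toolx [-1.1e-03 -5.0e-04 -1.0e+00] F [-2.72 -2.64  4.01] M [-0.476  0.437 -0.042] w 0.131 q [ 0.153  0.377 -0.106  1.089 -0.     0.084]
t 17.0 pos [624.48  96.09  54.69] yaw 1.6399 toolx [-1.e-03 -5.e-04 -1.e+00] F [-2.15 -2.25  4.18] M [-0.467  0.472  0.029] w 0.134 q [ 0.153  0.377 -0.106  1.089 -0.     0.084]
t 17.05 pos [624.53  96.1   54.71] yaw 1.6399 toolx [-9.e-04 -5.e-04 -1.e+00] F [-2.97 -2.72  3.88] M [-0.511  0.544 -0.049] w 0.133 q [ 0.153  0.377 -0.106  1.089 -0.     0.084]
t 17.1 pos [624.53  96.1   54.76] yaw 1.6399 toolx [-9.e-04 -5.e-04 -1.e+00] F [-2.21 -2.28  4.91] M [-0.561  0.556 -0.036] w 0.129 q [ 0.153  0.377 -0.106  1.089 -0.     0.084]
```

Emit:
apply_moves(commands="0 -0.0002 -0.0003 0 0 0; -0.0004 -0.0004 -0.0006 0 0 0; -0.0004 -0.0004 -0.0006 0 0 0; -0.0004 -0.0004 -0.0006 0 0 0")

```text
time: 17.55
position: [624.4, 96.0, 55.4]
ee_rot: [-0.054, 1.57, 0.055]
contact_force: [-2.1, -0.4, 3.3]
gripper_width: 0.13
```

```bash
python3 - <<'E'
from h import *
for i in range(3): s=st(); w=vision.grab_frame('wrist')
E
```

```text
t 17.55 pos [624.43  96.02  55.38] yaw 1.64 toolx [ 1.e-04  3.e-04 -1.e+00] F [-2.12 -0.4   3.31] M [-0.225  0.335  0.019] w 0.13 q [ 0.152  0.376 -0.107  1.088  0.     0.083]
t 17.6 pos [624.43  96.06  55.39] yaw 1.6401 toolx [ 1.e-04  3.e-04 -1.e+00] F [-1.89 -0.08  2.92] M [-0.187  0.295  0.012] w 0.133 q [ 0.153  0.376 -0.107  1.088  0.     0.083]
t 17.65 pos [624.46  96.05  55.41] yaw 1.6401 toolx [ 1.e-04  3.e-04 -1.e+00] F [-1.12 -0.62  3.7 ] M [-0.186  0.363  0.032] w 0.13 q [ 0.152  0.376 -0.107  1.088  0.     0.083]
```

Now letting go with a small opening (about 27 mm), so the fingers stay clear of the wagon.

Emit:
apply_moves(commands="0 0 0 0 0 0; 0 0 0 0 0 0; 0 0 0 0 0 0; 0 0 0 0 0 0; 0 0 0 0 0 0; 0 0 0 0 0 0", claw=0.35)

```text
time: 18.3
position: [624.4, 95.9, 55.3]
ee_rot: [-0.054, 1.57, 0.054]
contact_force: [0.5, -0.2, -0.4]
gripper_width: 0.324
```

```bash
python3 - <<'E'
from h import *
for i in range(2): s=st(); w=vision.grab_frame('wrist')
save('w8.png',w['img'])
E
```

```text
t 18.3 pos [624.38  95.93  55.33] yaw 1.64 toolx [-1.e-04  1.e-04 -1.e+00] F [ 0.51 -0.25 -0.42] M [-0.081  0.07   0.029] w 0.324 q [ 0.152  0.376 -0.107  1.088  0.     0.083]
t 18.35 pos [624.39  95.9   55.37] yaw 1.64 toolx [-0.  0. -1.] F [0.42 0.14 0.62] M [-0.003 -0.03  -0.025] w 0.326 q [ 0.152  0.376 -0.107  1.088  0.     0.083]
```

View pics/w8.png

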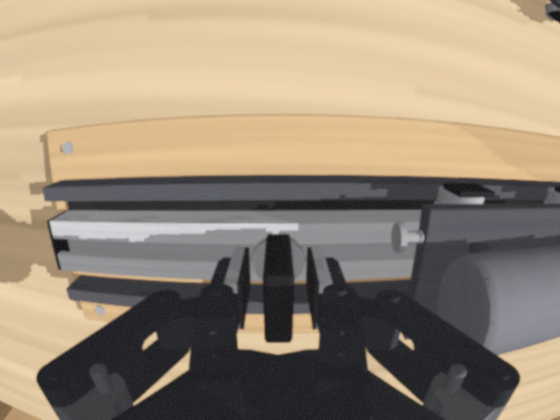

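Both pads (240 and 315) are clear of the bar (278). Rising straight up.

Emit:
apply_moves(commands="-0.005 0 0 0 0 0; -0.015 0 0 0 0 0; -0.03 0 0 0 0 0; -0.05 0 0 0 0 0; -0.08 0 0 0 0 0; -0.11 0 0 0 0 0; -0.13 0 0 0 0 0; -0.14 0 0 0 0 0; -0.14 0 0 0 0 0", claw=0.35)

```text
time: 19.3
position: [625.2, 96.0, 197.5]
ee_rot: [-0.054, 1.567, 0.055]
contact_force: [0.0, 0.4, 0.0]
gripper_width: 0.327
```

```bash
python3 - <<'E'
from h import *
import pickle
np.set_printoptions(precision=2,suppress=True)
for i in range(3): s=st(); w=vision.grab_frame('wrist')
save('w9.png',w['img']);T=Ttool(s);pickle.dump((w,T),open('w9.pkl','wb'))
g=vision.grab_frame('scene');save('s9z.png',cv2.resize(g['img'][170:310,220:440],None,fx=3.6,fy=3.6,interpolation=2))
save('w9z.png',cv2.resize(w['img'][150:280,200:440],None,fx=3.3,fy=3.3,interpolation=2))
for n in ('stop','wagon'):
    for d in finder.silhouettes('scene',n): print(n,d['p'],d['bbox'])
# predicted collar centre, grip corners for stop at given pose
y=0.07; 
E
```

```text
t 19.3 pos [625.19  96.01 197.46] yaw 1.64 toolx [ 0.  0. -1.] F [0.03 0.45 0.01] M [-0.03 -0.03 -0.02] w 0.327 q [ 0.15  0.33  0.15  1.38 -0.    0.08]
t 19.35 pos [624.66  95.92 195.85] yaw 1.64 toolx [ 0.  0. -1.] F [ 0.03 -0.12 -1.04] M [ 0.   -0.06  0.02] w 0.326 q [ 0.15  0.33  0.14  1.38 -0.    0.08]
t 19.4 pos [624.18  95.84 194.69] yaw 1.64 toolx [-0. -0. -1.] F [ 0.52 -0.74 -1.04] M [-0.01  0.    0.03] w 0.324 q [0.15 0.33 0.14 1.38 0.   0.08]
stop 0.75 [79.1, 247.3, 101.8, 265.8]
stop 0.72 [174.8, 233.0, 188.6, 254.2]
stop 0.54 [301.8, 222.2, 314.0, 250.1]
wagon 0.95 [328.0, 205.0, 426.2, 260.5]
wagon 0.85 [434.2, 213.7, 494.4, 254.7]
wagon 0.63 [343.9, 165.3, 396.5, 196.2]
```

View pics/w9z.png

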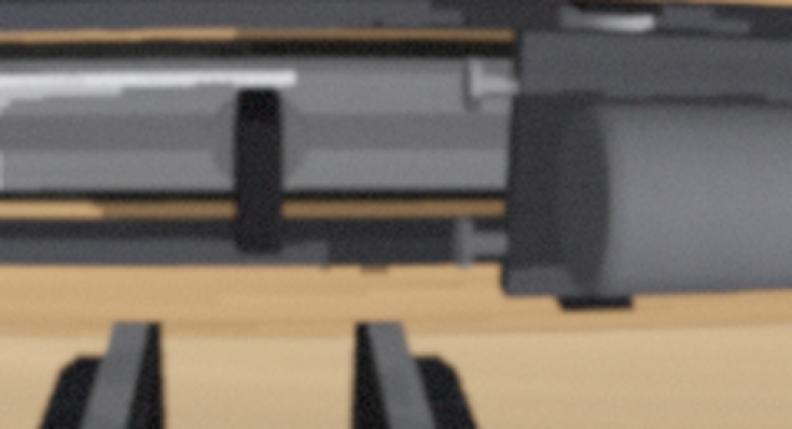

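View pics/s9z.png

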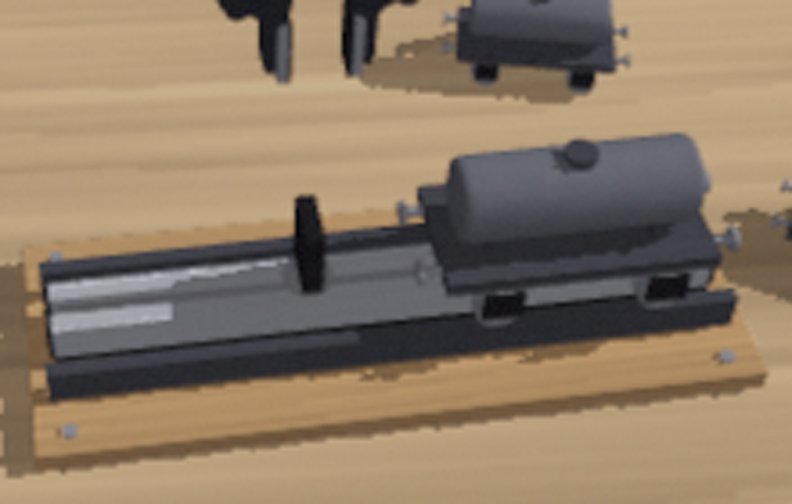

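```bash
python3 - <<'E'
from h import *
import pickle
np.set_printoptions(precision=2,suppress=True)
w,T=pickle.load(open('w9.pkl','rb'))
Z=lambda u,v:(200+(u+.5)/3.3-.5,150+(v+.5)/3.3-.5)
print('collar',onplane(w,[Z(258,142)],48.5,T),'buf',onplane(w,[Z(465,82),Z(457,240)],66,T))
e=onplane(w,[Z(259,92),Z(260,248)],92.5,T)  # bar top, far end / near end
print('bar',e,'len',np.linalg.norm(e[1]-e[0]),'yaw',np.arctan2(*(e[0]-e[1])[[1,0]]))
# height: model bar end corners vs z in scene picture
from cell import vision
g=vision.grab_frame('scene');c=np.array([626,96.])
for z in (23.5,28.5,31.5):
    u=np.array([np.cos(.07),np.sin(.07)])
    print(z,[((proj(g,[[*(c+k*17*u),z+h]])-[220,170])*3.6).round(1).tolist() for k,h in ((1,20),(1,64),(-1,64))])
st()
E
```

```text
collar [[627.28  96.46  48.5 ]] buf [[602.67 148.92  66.  ]
 [646.35 152.05  66.  ]]
bar [[603.56  95.08  92.5 ]
 [642.19  97.97  92.5 ]] len 38.73711502753187 yaw -3.067053616631366
23.5 [[[309.9, 297.9]], [[312.7, 243.9]], [[301.7, 197.4]]]
28.5 [[[310.3, 292.0]], [[313.0, 237.6]], [[301.9, 191.0]]]
31.5 [[[310.4, 288.4]], [[313.2, 233.7]], [[302.1, 187.2]]]
t 19.65 pos [623.93  95.82 194.24] yaw 1.64 toolx [-0. -0. -1.] F [-0.25 -1.08 -0.51] M [-0.01  0.   -0.02] w 0.329 q [0.15 0.33 0.14 1.38 0.   0.08]
```

```bash
python3 -c "
from h import *
print(ctrl.finish_job());st()"
```

```text
the job is handed in; nothing more can be done
None
the job is handed in; nothing more can be done
```

The wheel stop is locked upright across the slot, about 55 mm in front of the wagon's buffers. I handed the job in at about 19.7 s.

**What I did:** I took the largest of the three stops from its holder. I found the slot about 3 mm to the −x side of the lane's middle and lowered the foot into it. The foot met no force going in. I pressed it to about 6 N on the sprung strip, turned it a quarter turn, eased it up until it clamped and let go. The fingers opened only about 27 mm to stay clear of the wagon.

**Last checks:**
- **Turn:** the bar lies square across the lane to within about 0.01 rad.
- **Position:** measured in the wrist picture, the axis is 54–55 mm from the buffers.
- **Wagon:** it stands where it was, to within about 1 mm at the buffers.
- **Forces:** the highest force I read was about 7 N.
- **Height:** this is the loosest check. The side picture fits about 28 mm, but it is only good to about 2–3 mm. The bar's near edge fits 28.5 mm, while its far top corner read about 5 mm lower. In the wrist picture the bar came out 39 mm long instead of 34, probably because part of its end face was counted.
- **Jar and tin:** I did not measure them again at the end, but the arm never went near them.

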